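# Rock the sorting gate over and feed the resin balls down the other chute

### The arm

A 6-joint arm with a two-finger parallel gripper is mounted at the origin on the work surface. World frame = base frame: x ahead of the robot, y to its left, z up, the work surface at z = 0. Lengths are in mm, angles in degrees, forces in N, time in s.
With the tool pointing down it reaches from about 275 to 850 mm from the base axis. Payload 19 kg.
Tool frame: the origin (TCP) lies midway between the tips of the shut fingers; the grasp point (between the pads) lies 19 mm behind it; z points along the fingers, y is the line along which they close (so a half turn about z gives the same grasp; the last joint's range is limited). The gripper opens to 85 mm and grips with 20 to 120 N. Pads are 22 mm wide; open, the fingers measure 114 mm over their backs; the gripper's body (76 mm by 85 mm) begins 54 mm behind the grasp point. The pads swing forward as they close: fully open they stand 13 mm farther back than shut.
Start: joints at [58.384, 8.623, 82.357, -0, 89.026, -7.678], TCP at [233.307, 525.508, 231.267] pointing down, gripper open.
Joint ranges: [-160.23, 160.23], [-39.13, 120.54], [6.94, 153.29], [-79.49, 259.48], [9.18, 160.14], [-161.06, 161.06]. Speed limits (degrees/s): [108.29, 108.29, 127.2, 172.46, 172.46, 172.46].

### API

Orientations are given as [roll, pitch, yaw] about the fixed x, y, z axes, in that order (R = Rz(yaw) Ry(pitch) Rx(roll)).
In Python, from workcell import env, release, clamp, read_camera, camera_params gives the robot as it stands. Calls block until the motion is done:
- env.move_ptp(position, orientation): joint-space move of the TCP to a pose.
- env.move_straight(position, attitude=None, rate=150, guard=None): straight line of the TCP; attitude=None keeps the orientation; rate is the mean speed in mm/s. With guard (N) it stops when the force on the tool has changed by that much, and returns True; else False.
- env.goto_joints(angles): joint-space move.
- release() and clamp(squeeze=None): open the fingers fully, or close them until they stop; squeeze is the grip in N (None keeps the last).
- env.hold(seconds).
- env.inverse_kinematics(position, orientation): joint angles nearest the present ones, or None.
- read_camera(name): name is "scene" or "top" or "wrist"; returns the picture (384x512x3 uint8, red, green, blue); there is no depth.
- camera_params(name): a dict with "mtx" (3x3 intrinsics, pixels), "world_from_camera" (4x4, takes a point from camera to world coordinates). Camera axes: x right, y down, z forward; pixel columns grow to the right and rows downward; lengths in mm; the calibration is good to about 2 mm. A picture is of the moment at which its call begins: read the wrist's pose just before it. camera_params takes no time and is no camera call; for the wrist camera it gives the pose at the moment of the call.
A pose or a line that the arm cannot do raises env.PlanningError and nothing moves.
- env.sign_off(): hands the job in; it is judged then, once.
Readings, each from a call of its own:
- env.read_time_s(): time.
- env.read_joint_pos(): joint angles.
- env.read_dq(): joint speeds.
- env.read_effort(): joint torques, N m.
- env.read_ee_pos(): TCP position.
- env.read_orientation(): TCP orientation.
- env.read_force(): force on the tool from outside, world axes, zero at the start.
- env.read_torque(): the same for the moment, N m.
- env.read_width(): opening from 0.0 (shut) to 1.0 (fully open).
- env.read_gripper_force(): force on a finger pad.
Only numpy, scipy, OpenCV 4.12 (cv2) and the standard library are available. Lean on these libraries where they do the work, as an engineer would, in place of code of your own. Each camera call takes 0.05 s, during which the arm holds its last target. There are 200 camera calls.

### The job

The seesaw gate of the ball sorter on the finishing bench is tipped towards one of its two trays. With the fingertips, press down its raised end so that it rocks over its pivot and stays tipped to the other side; then push the two waiting resin balls along the feed ledge and off its lip, so that both roll down the chute that has now opened and end in the tray on that other side. Only press and push, never pick a ball up, and leave the sander, the sanding block and the small resin foot where they are.

Things in the scene. Friction and masses are not known exactly. Their poses are not given: they have to be found in the camera images.
- feeder: The ball sorter: an aluminium rig fixed to the bench, 624 mm long in y. Origin on the bench under the middle of the gate; z up, x from feed ledge to gate, y to its left tray. Feed ledge: x = -150 to -27 mm, floor 134 mm high, 56 mm wide, two side rails 8 mm above its floor, 45 mm apart, ends open. Gate: x = -29 to +71 mm. Below each gate end a short fixed chute leads into an open tray.
- gate (a joint): Tilt of the seesaw gate, rad: +0.28 tipped fully right (left end raised, feeds the right tray), -0.28 fully left (right end raised, feeds the left tray). Aluminium trough 230 (y) by 58 mm, pivoted at its middle 100 mm above the bench. A steel weight (44 mm across, up to 172 mm high) on its far side makes it top-heavy: past the middle it falls to its stop by itself; about 1 N on a pad rocks it over.
- left_pad (a point): Middle of the top face of the left press pad: a dark steel plate 44 (x) by 50 (y) by 6 mm that sticks out from the far (+x) side of the gate's trough near its left end, 51 mm ahead and 90 mm left of the gate's middle. About 168 mm above the bench when raised, 118 mm when down. Tilts with the gate.
- right_pad (a point): The same for the right press pad, 90 mm to the right of the gate's middle.
- left_tray (a point): Middle of the inner floor of the left (+y) grey tray, 6 mm above the bench; inner floor 130 (x) by 118 (y) mm, walls 70 mm high, 38 mm under the chute; axes as the sorter's.
- right_tray (a point): Middle of the inner floor of the right (-y) tray; axes as the sorter's.
- ledge_lip (a point): Middle of the lip (+x edge) of the feed ledge, on its floor, 134 mm above the bench; axes as the sorter's. A ball that is pushed over it drops 28 mm into the middle of the gate's trough and rolls to its low end.
- front_ball_center (a point): Centre of the front smooth (friction about 0.3) cream resin ball, 40 mm in diameter, about 38 g. It waits on the ledge, 33 mm behind the lip, between two 2 mm high cross ribs that keep it from rolling; a light push rolls it over them.
- rear_ball_center (a point): Centre of the rear ball, alike, 78 mm behind the lip (45 mm behind the front ball, which it pushes ahead of it); between two ribs of its own.
- sander: Round palm sander, 120 mm across with a short air spigot, 70 mm high; loose, origin under its middle. Leave alone.
- sanding_block: Cork sanding block 100 x 60 x 32 mm, loose, origin under its middle. Leave alone.
- resin_foot: Pale green turned resin foot, 48 mm across and 80 mm high, standing loose, origin under its middle. Leave alone.
Mind the look-alikes: they are no part of the job. Leave any blue or turquoise look-alike of the part that bears rear_ball_center alone.

How it is judged (in metres and radians):
On the way, in this order (a step that is already met when the one before it is completed fails the run):
1. the gate is rocked over to its other side while both balls still wait on the ledge (distance of left_pad from where it was at the start of the episode above 0.035 m and (value of joint gate above 0.22 rad or value of joint gate below -0.22 rad) and z of each of front_ball_center, rear_ball_center in the frame of ledge_lip above 0.015 m), for 0.2 s.
2. both balls have rolled down the newly opened chute into its tray (((value of joint gate above 0.22 rad and x of front_ball_center in the frame of right_tray between -0.066 and 0.066 m and y of front_ball_center in the frame of right_tray between -0.06 and 0.06 m and z of each of front_ball_center, rear_ball_center in the frame of right_tray below 0.035 m and x of rear_ball_center in the frame of right_tray between -0.066 and 0.066 m and y of rear_ball_center in the frame of right_tray between -0.06 and 0.06 m) or (value of joint gate below -0.22 rad and x of front_ball_center in the frame of left_tray between -0.066 and 0.066 m and y of front_ball_center in the frame of left_tray between -0.06 and 0.06 m and z of each of front_ball_center, rear_ball_center in the frame of left_tray below 0.035 m and x of rear_ball_center in the frame of left_tray between -0.066 and 0.066 m and y of rear_ball_center in the frame of left_tray between -0.06 and 0.06 m))), for 0.2 s.
At the end, for the whole second after the job is handed in: The gate has gone over from the side it started on (pad moved more than 35 mm) and is tipped by more than 0.22 rad to the other side, and both balls lie in the tray on the gate's low side, slower than 0.15 m/s (distance of left_pad from where it was at the start of the episode above 0.035 m and (value of joint gate above 0.22 rad or value of joint gate below -0.22 rad) and ((value of joint gate above 0.22 rad and x of front_ball_center in the frame of right_tray between -0.066 and 0.066 m and y of front_ball_center in the frame of right_tray between -0.06 and 0.06 m and z of each of front_ball_center, rear_ball_center in the frame of right_tray below 0.035 m and x of rear_ball_center in the frame of right_tray between -0.066 and 0.066 m and y of rear_ball_center in the frame of right_tray between -0.06 and 0.06 m) or (value of joint gate below -0.22 rad and x of front_ball_center in the frame of left_tray between -0.066 and 0.066 m and y of front_ball_center in the frame of left_tray between -0.06 and 0.06 m and z of each of front_ball_center, rear_ball_center in the frame of left_tray below 0.035 m and x of rear_ball_center in the frame of left_tray between -0.066 and 0.066 m and y of rear_ball_center in the frame of left_tray between -0.06 and 0.06 m)) and linear speed of each of front_ball, rear_ball below 0.15 m/s); the robot touches nothing.
It fails at once if a ball is lifted more than 20 mm above where it waits (z of any of front_ball_center, rear_ball_center in the frame of ledge_lip above 0.04 m).
It fails at once if the sander is moved more than 20 mm (distance of sander from where it was at the start of the episode above 0.02 m).
It fails at once if the sanding block is moved more than 20 mm (distance of sanding_block from where it was at the start of the episode above 0.02 m).
It fails at once if the small resin foot is moved more than 20 mm (distance of resin_foot from where it was at the start of the episode above 0.02 m).
It also fails if it takes over 42 s, if anything falls off the work surface, if the arm or the gripper's body presses on something with over 40 N, if the wrist force passes 120 N, or if a joint passes its speed limit or range.

## Working session

There is one attempt and no reset: what is moved stays moved. The work goes in short steps, each a Python script; the robot and the scene stay as the last script left them, time stands still between calls to the robot, and variables do not carry over. Pictures are saved under pics/ and viewed, at most 10 in all, crops included, and the job is handed in when it is done.

```bash
mkdir -p pics
python3 - <<'E'
from workcell import env, read_camera, camera_params
import cv2,numpy as np
for n in("scene","top"):
    im=read_camera(n); cv2.imwrite(f"pics/{n}0.png",cv2.cvtColor(im,cv2.COLOR_RGB2BGR))
    p=camera_params(n); print(n,np.round(p["mtx"],1).tolist(),np.round(p["world_from_camera"],3).tolist())
print(env.read_time_s())
E
```

```text
scene [[474.5, 0.0, 250.6], [0.0, 474.5, 181.4], [0.0, 0.0, 1.0]] [[-0.639, 0.656, -0.402, 958.721], [0.769, 0.554, -0.317, 337.764], [0.014, -0.512, -0.859, 1139.219], [0.0, 0.0, 0.0, 1.0]]
top [[370.1, 0.0, 255.2], [0.0, 370.1, 194.4], [0.0, 0.0, 1.0]] [[-0.084, -0.975, 0.205, 302.764], [-0.996, 0.081, -0.022, -11.67], [0.005, -0.206, -0.978, 1030.194], [0.0, 0.0, 0.0, 1.0]]
0.1
```

View pics/scene0.png

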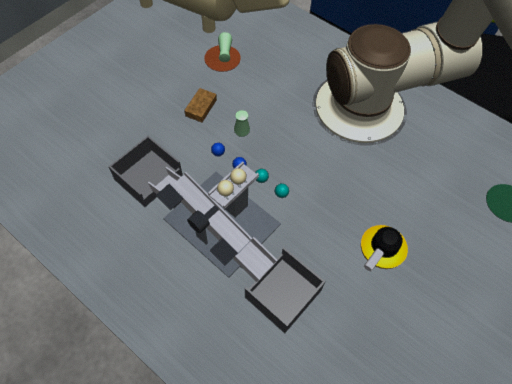

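View pics/top0.png

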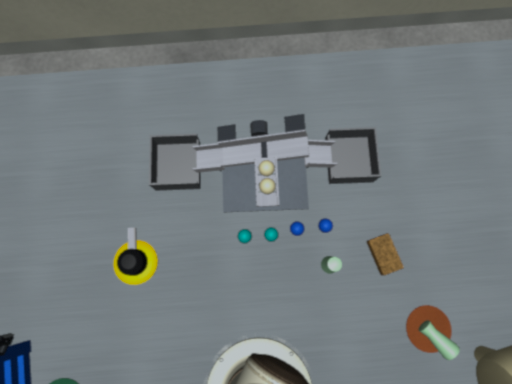

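The top view shows the cream balls at (266,168) and (267,186) on the ledge. The blue and turquoise look-alikes are on the bench near rows 225-236. The pads are at (227,132) and (294,122), and the trays at (175,162) and (353,156). Next I'll measure these and confirm in an enlarged crop.

```bash
cat > h.py <<'E'
from workcell import env, release, clamp, read_camera, camera_params
import cv2,numpy as np
def ray(n,uv):
    p=camera_params(n);T=np.array(p["world_from_camera"])
    d=T[:3,:3]@np.linalg.inv(p["mtx"])@np.array([*uv,1.]);return T[:3,3],d
def onz(n,uv,z):
    o,d=ray(n,uv);return o+d*(z-o[2])/d[2]
def tri(a,b):
    (o,d),(q,e)=a,b
    s=np.linalg.lstsq(np.c_[d,-e],q-o,rcond=None)[0]
    x,y=o+d*s[0],q+e*s[1];return (x+y)/2,np.linalg.norm(x-y)
def blobs(n,mask,amin,amax):
    c,_=cv2.findContours(mask.astype(np.uint8),cv2.RETR_EXTERNAL,cv2.CHAIN_APPROX_NONE)
    return [(np.round(cv2.minEnclosingCircle(k)[0],1),round(cv2.minEnclosingCircle(k)[1],1),cv2.minAreaRect(k)) for k in c if amin<cv2.contourArea(k)<amax]
E
python3 - <<'E'
from h import *
B={}
for n in("scene","top"):
    im=cv2.cvtColor(cv2.imread(f"pics/{n}0.png"),cv2.COLOR_BGR2RGB)
    h=cv2.cvtColor(im,cv2.COLOR_RGB2HSV)
    m=(h[...,0]>12)&(h[...,0]<35)&(h[...,1]>35)&(h[...,1]<170)&(h[...,2]>150)
    m[:100]=0;m[260:]=0
    m=cv2.morphologyEx(m.astype(np.uint8),cv2.MORPH_ERODE,np.ones((3,3)))
    B[n]=blobs(n,m,15,400);print(n,[(b[0].tolist(),b[1],onz(n,b[0],154).round(1).tolist()) for b in B[n]])
im=cv2.cvtColor(cv2.imread("pics/top0.png"),cv2.COLOR_BGR2RGB)
g=im.max(2);d=(g<62).astype(np.uint8);d[:100]=0;d[210:]=0
for b in blobs("top",d,60,9000): print("dark",b[0],b[1],cv2.boxPoints(b[2]).round(1).tolist())
a=cv2.resize(cv2.imread("pics/top0.png")[100:215,140:390],None,fx=3,fy=3,interpolation=cv2.INTER_CUBIC)
b=cv2.resize(cv2.imread("pics/scene0.png")[125:205,165:305],None,fx=3,fy=3,interpolation=cv2.INTER_CUBIC)
o=np.zeros((a.shape[0]+b.shape[0],750,3),np.uint8);o[:a.shape[0]]=a;o[a.shape[0]:,:b.shape[1]]=b
cv2.imwrite("pics/crop.png",o);print(o.shape)
E
```

```text
scene [([225.4, 186.0], 5.7, [547.0, -64.1, 154.0]), ([238.3, 174.0], 5.7, [501.2, -62.4, 154.0])]
top []
dark [175.5 185. ] 23.6 [[152.0, 185.39999389648438], [199.0, 183.0], [199.1999969482422, 187.5], [152.1999969482422, 189.89999389648438]]
dark [352.  173.5] 24.4 [[325.70001220703125, 181.1999969482422], [328.20001220703125, 167.89999389648438], [376.20001220703125, 177.0], [373.6000061035156, 190.39999389648438]]
dark [173.5 158.5] 31.1 [[152.0, 136.0], [196.0, 136.0], [196.0, 181.0], [152.0, 181.0]]
dark [352.5 153. ] 31.6 [[327.29998779296875, 133.8000030517578], [349.1000061035156, 109.0], [396.6000061035156, 150.6999969482422], [374.79998779296875, 175.5]]
dark [258.3 128.7] 8.9 [[250.5, 122.9000015258789], [265.1000061035156, 121.0999984741211], [266.70001220703125, 133.3000030517578], [252.0, 135.10000610351562]]
(585, 750, 3)
```

View pics/crop.png

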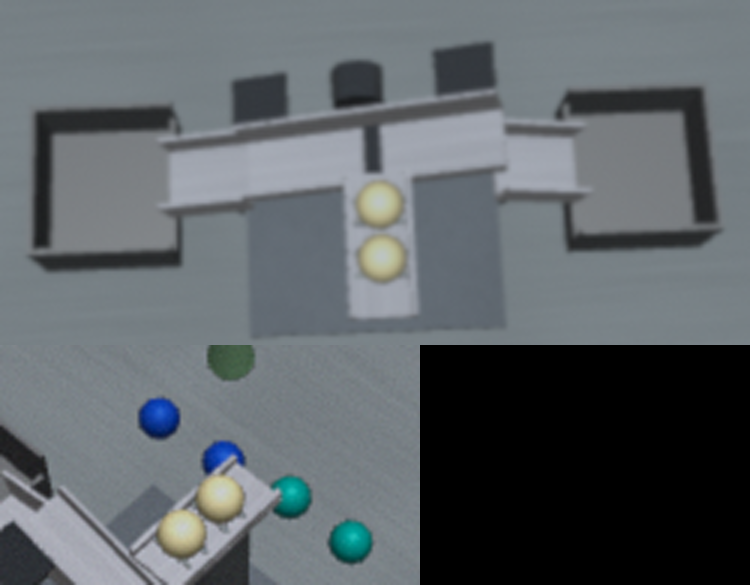

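The crop confirms the setup. The two cream balls are at (267,168) and (267,186), sitting between ribs on the ledge. The blue and turquoise ones on the bench are the look-alikes. The right pad at about (295,123) looks larger than the left at (227,132), so the right end is up and the gate is tipped left. I'll check the frame with numbers.

Run:
```python
from h import *
c=lambda x,y:((x+1)/3-.5+140-.17,(y+1)/3-.5+100-.17)
F,R=[tri(ray("scene",s),ray("top",c(*t))) for s,t in(((225.4,186),(380,204)),((238.3,174),(382,258)))]
print("F",F[0].round(1),F[1].round(1),"R",R[0].round(1),R[1].round(1))
tf,tr=[onz("top",c(*t),154) for t in((380,204),(382,258))];print("top z154",tf.round(1),tr.round(1))
for nm,a,b,z in(("plate",(250,338),(506,327),2),("trays near",(32,255),(718,230),76),("trays far",(36,110),(704,90),76)):
    p,q=onz("top",c(*a),z),onz("top",c(*b),z);d=p-q;print(nm,p.round(),q.round(),np.linalg.norm(d).round(1),"yaw",np.degrees(np.arctan2(-d[0],d[1])).round(2))
    yaw=np.arctan2(-d[0],d[1])
for nm,t,z in(("rpad",(465,71),168),("lpad",(260,99),118)): print(nm,onz("top",c(*t),z).round(1), "if swapped",onz("top",c(*t),286-z).round(1))
f=(F[0]+tf)/2
for y in (yaw,np.radians(-2.)):
    X=np.array([np.cos(y),np.sin(y)]);Y=np.array([-X[1],X[0]])
    O=f[:2]+60*X;print("O",O,"lip",O-27*X,"rpad",O+51*X-90*Y,"lpad",O+51*X+90*Y)
```

```text
F [549.3 -63.2 158.7] 2.2 R [504.1 -61.  159.6] 1.7
top z154 [551.2 -64.5 154. ] [505.8 -62.  154. ]
plate [475.  59.   2.] [ 465. -181.    2.] 240.4 yaw -2.27
trays near [552. 241.  76.] [ 525. -367.   76.] 608.1 yaw -2.58
trays far [687. 234.  76.] [ 657. -374.   76.] 608.5 yaw -2.88
rpad [ 655.2 -144.1  168. ] if swapped [ 675.6 -151.7  118. ]
lpad [664.4  28.8 118. ] if swapped [644.6  26.6 168. ]
O [610.17812644 -66.88001489] lip [583.21211305 -65.52571731] rpad [ 656.59960423 -159.32484385] lpad [665.62825479  20.44857874]
O [610.21710186 -65.96443451] lip [583.23354954 -65.0221481 ] rpad [ 658.04507934 -157.68948327] lpad [664.32698875  22.20086559]
```

The numbers agree. Yaw is about -2.5°, the origin is about (610,-66), and the right pad is raised at about (655,-144,168), which is what the tilt geometry predicts. I'll press it now with shut fingers.

```bash
cat >> h.py <<'E'
y=np.radians(-2.5);X=np.array([np.cos(y),np.sin(y)]);Y=np.array([-X[1],X[0]]);O=np.array([610.2,-66.4])
def P(a,b,z): return [*(O+a*X+b*Y),z]
E
python3 - <<'E'
from h import *
print(env.read_orientation(),env.read_joint_pos())
c=[(w,env.inverse_kinematics(P(54,-82,240),[180,0,w])) for w in(87.5,-92.5)]
w,q=min([k for k in c if k[1] is not None],key=lambda k:abs(k[1][5]))
print(w,np.round(q,1));open("yaw","w").write(str(w))
clamp(30);env.move_ptp(P(54,-82,240),[180,0,w]);print(env.read_ee_pos(),env.read_width())
env.move_straight(P(54,-82,185),rate=120)
print(env.move_straight(P(54,-86,130),rate=60,guard=20),env.read_ee_pos(),env.read_force())
env.move_straight(P(54,-86,240),rate=120)
im=read_camera("top");cv2.imwrite("pics/a.png",cv2.resize(cv2.cvtColor(im,cv2.COLOR_RGB2BGR)[90:290,120:400],None,fx=2.5,fy=2.5))
print(env.read_time_s())
E
```

```text
[-1.79935656e+02 -7.83337514e-03  1.56064679e+02] [ 5.83850095e+01  8.64859711e+00  8.23877800e+01 -8.35631734e-04
  8.90284369e+01 -7.67965960e+00]
87.5 [-19.4  20.9  66.1   0.   93.  -16.9]
[ 660.69751236 -149.80986811  240.08489229] -0.0014188166684452558
False [ 660.59025721 -154.6960031   130.48547559] [-0.18475604 -0.53503058  0.60753831]
6.475
```

View pics/a.png

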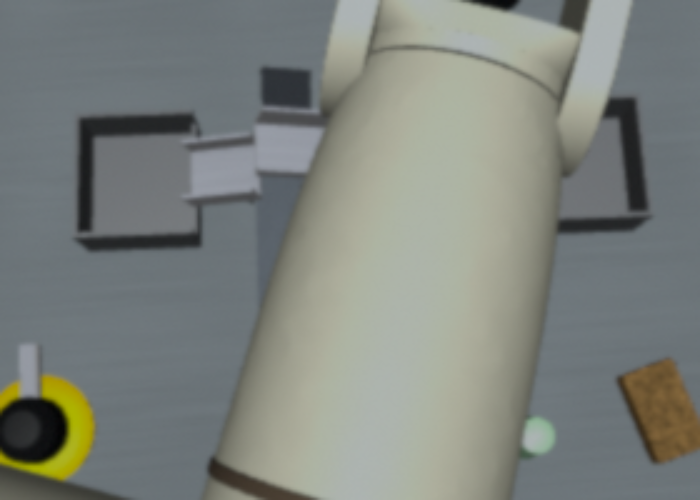

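The left end now stands clear of its chute and the left pad, at (285,88) in the crop, has moved, so the gate is over. Next I push the balls, in two stages.

Run:
```python
from h import *
w=float(open("yaw").read())
env.move_ptp(P(-165,0,240),[180,0,w])
env.move_straight(P(-165,0,149),rate=120)
def sv(n,f):
    im=read_camera(n);return cv2.cvtColor(im,cv2.COLOR_RGB2BGR)
a=sv("scene","")
print(env.move_straight(P(-102,0,149),rate=40,guard=15),env.read_ee_pos(),env.read_force())
env.hold(1);b=sv("scene","")
print(env.move_straight(P(-46,0,149),rate=40,guard=15),env.read_ee_pos(),env.read_force())
env.hold(1);c=sv("scene","")
o=np.vstack([cv2.resize(k[130:330,100:330],None,fx=1.3,fy=1.3) for k in(a,b)]);o2=cv2.resize(c[120:340,100:330],(o.shape[0]*23//22,o.shape[0]))[:, :490]
cv2.imwrite("pics/b.png",np.hstack([o,o2]));print(env.read_time_s(),o.shape,o2.shape)
```

```text
False [508.17486472 -61.94754278 149.04143042] [-0.79036355 -1.04932973 -0.54473828]
False [564.09925146 -64.37001832 149.05169371] [-0.31165993  0.9747317  -0.37976421]
13.7417 (520, 299, 3) (520, 490, 3)
```

View pics/b.png

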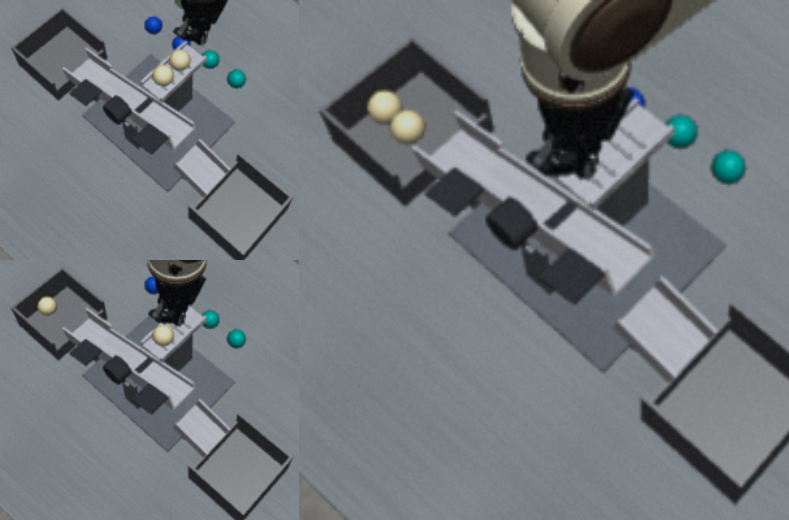

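Both balls are in the right tray, at (384,106) and (407,126) in the large panel, and the gate is tipped right. I'll raise the arm, let things settle and hand in.

Run:
```python
from h import *
env.move_straight(P(-60,0,250),rate=120);env.hold(1.5)
print(env.read_time_s(),env.read_force());print(env.sign_off())
```

```text
16.2417 [ 0.4911608  -0.43309658  0.14626278]
the job is handed in; nothing more can be done
None
```

The job is handed in at about 16 s: the gate is tipped to the right and, in the last picture, both balls lie in the right tray with nothing else touched; no verdict came back.

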